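# Open the film loader's light gate with its toppled key

## Task

The red-handled gate key of the bulk film loader has toppled over on the tiles: pick it up, right it so that its blade points straight down, and push it into the loader's keyhole, easing it past the sticky pins until its shield plate lies flush on the brass plate. Then turn it a quarter turn clockwise (seen from above) as far as it goes and keep holding it there against the return spring: finish while still gripping the turned key. Leave the other loose things on the counter where they are.

Things in the scene. Friction and masses are not known exactly. Their poses are not given: they have to be found in the camera images.
- key_grip (a point): centre of the key's red handle, where to grip it: a flat tab 30 mm (x) by 12 mm (y) by 44 mm (z), gripped across y. z runs up the shaft from blade to handle. This point is 18 mm above the shield plate's top, 22 mm below the handle's top. At the start the key lies toppled, y level, z leaning 44 deg from upright, handle up and towards the robot, blade down and away (yaw within 25 deg)
- gate_key: the gate key, about 60 g, same after a half turn about z. Origin at the centre of the underside of its steel shield plate (52 mm in x, 32 mm in y, 4 mm thick), 30 mm below key_grip; axes as key_grip. Toppled, it rests on the plate's -x edge and the blade's nose, handle centre about 40 mm above the counter
- key_nose (a point): end of the key's blade, 24 mm below the shield plate's underside and 54 mm below key_grip. From the plate down: a round neck 6 mm thick and 6.5 mm long, then the flat steel blade, 6 mm (x) by 18 mm (y), with a rounded nose
- keyhole (a point): centre of the keyhole's mouth, in a fixed brass plate (70 by 76 mm, 4 mm thick) on the grey film loader, 62 mm above the counter; z up. With the lock at 0 the slot is 9 mm along x, 21 mm along y: the key's x goes along this x, either way round. Below it four sprung pins at 10 and 16 mm depth press on the blade's flat faces; pushing past them takes 5 to 15 N
- loader: grey bulk film loader, fixed to the counter; origin under the keyhole, axes as keyhole. Keyhole block 70 mm (x) by 76 mm (y), 62 mm high; towards +x a round drum, radius 62 mm, 58 mm high, axis 95 mm from the keyhole, with a black winding knob 53 mm wide on top reaching 83 mm above the counter (not part of the job)
- lock_turn (a joint): angle of the lock cylinder under the brass plate: 0 as found, grows clockwise seen from above, stop at 1.5 rad. It can turn only when the key is pushed in until its plate lies on the brass plate (to about 2 mm). The key has about 0.1 rad of play in it. A spring, 0.03 N m at 0 and 0.11 N m at the stop, turns it back if the key is let go
- cartridge_a: chrome film cartridge standing upright, 25 mm across, 51 mm high; origin at its foot; leave alone
- cartridge_b: a second such cartridge; leave alone
- retriever: black plastic film leader retriever lying flat, 128 by 32 mm, 17 mm high; origin under its centre; leave alone
- dome: amber glass safelight dome, 100 mm across, 60 mm high; origin under its centre; leave alone
- film_clip: stainless steel film clip lying flat, 70 by 18 mm, 10 mm high; origin under its centre; leave alone
There are look-alikes about, which are no part of the job. What is shaped like the gate_key but orange is not meant. What is shaped like the loader but green is not meant.

How it is judged:
By the outcome, as a careful person would: the job done as asked, in the order asked, and still so for the second after the job is handed in, while the arm keeps its last pose, push and grip.
It also fails if it takes over 45 s, if anything falls off the work surface, if the arm or the gripper's body presses on something with over 40 N, if the wrist force passes 120 N, or if a joint passes its speed limit or range.

## Robot

A 7-joint arm with a two-finger parallel gripper is mounted at the origin on the work surface. World frame = base frame: x ahead of the robot, y to its left, z up, the work surface at z = 0. Lengths are in m, angles in rad, forces in N, time in s.
With the tool pointing down it reaches from about 0.4 to 0.85 m from the base axis. Payload 10.4 kg.
Tool frame: the origin (TCP) lies at the centre of the arm's flange, where the gripper is bolted on; the fingertips stand 173 mm ahead of it and the grasp point (between the pads) lies 155 mm ahead of it; z points along the fingers, y is the line along which they close (so a half turn about z gives the same grasp; the last joint's range is limited). The gripper opens to 85 mm and grips with 20 to 120 N. Pads are 22 mm wide; open, the fingers measure 114 mm over their backs; the gripper's body (76 mm by 85 mm) begins 54 mm behind the grasp point. The pads swing forward as they close: fully open they stand 13 mm farther back than shut.
Start: joints at [1.237, 0.332, -0.065, 1.46, 0.022, 1.35, -0.088], TCP at [0.191, -0.595, 0.405] pointing down, gripper open.
Joint ranges: [-2.6, 2.6], [-0.5, 2.12], [-1.47, 1.34], [0.16, 2.42], [-1.27, 4.41], [0.06, 2.06], [-2.6, 2.6]. Speed limits (rad/s): [2.22, 2.22, 2.79, 2.79, 3.14, 3.14, 3.14].

## Interface

Orientations are given as a unit quaternion [x, y, z, w].
In Python, from workcell import manip, viewer, finder gives the robot as it stands.
- The arm moves only by the tool arm_command, never from a script. Its argument "plan" is a list of rows, each an object with "dp": the shift along the tool's x, y, z in mm, a list of three; "spin": the turn about the tool's z in rad. A call has 1 to 5 rows; each row shifts and turns the commanded pose from where the row before left it, along the tool's axes as they then stand; what a row does not reach is not made up. A row lasts 1/10 s, in which the tool goes at most 50 mm and 8.59 degrees, less where a joint would pass 70% of its speed; a pose out of reach is approached as far as the arm can. A call is refused whole if a number of a shift passes 50 or a number of a turn 0.15, either way. A call with a gripper value outside its range is refused whole. "grip" is the closure, from -1 (fully open) to 1 (shut), set as the call begins (left out, the last holds). The fingers move at their own pace and stop on an object; "newtons" is the grip in N (left out, the last holds). Time passes only in rows, so rows that do not move let the fingers close. It gives the time, the measured TCP pose, the force, the opening and the grip force at its end, in the units of the state.
- manip.get_obs(): the state, without advancing time (a new reading comes with each control period).
- viewer.camera(name): name is "scene" or "top" or "wrist"; returns the picture (420x560x3 uint8, blue, green, red); there is no depth.
- viewer.camera_params(name): a dict with "vertical_fov" (degrees; the focal length in pixels is half the picture's height over the tangent of half this angle, whatever the lens; pixels are square), "cx", "cy" (the principal point, pixels), "R" (3x3) and "t" (3): a world point X has camera coordinates R X + t; the wrist camera has in their place "T_tool_cam" (4x4, takes a point from camera to tool coordinates, whose origin is the TCP and whose axes are the flange's). Camera axes: x right, y down, z forward; pixel columns grow to the right and rows downward; lengths in m; the calibration is good to about 2 mm. A picture is of the moment at which its call begins: read the wrist's pose just before it. camera_params takes no time and is no camera call.
- manip.hand_in(): hands the job in; it is judged then, once.
Trained networks look in the newest picture that a camera, given by its name, has taken for a name from the list of things; names that differ only in an ending like _2 or _b are one class to them, and where a whole thing is asked for, a point or a joint stands for the part that bears it (a point fixed in the world has none). Each returns a list of dicts, best first, with "score" (0 to 1); they miss things now and then, are a little off and sometimes report something else, mostly with a low value. They report only what shows in the picture. A call takes as long as a camera call. They do not tell look-alikes from the thing itself.
- finder.find_in(camera, thing): "position" ([x, y, z] in m, in world coordinates, good to about 4 mm: the middle of the surface that is visible of it).
The state is a dict: "clock": time; "joint_pos": joint angles; "joint_velocities": joint speeds; "tau": joint torques, N m; "position": TCP position; "ee_rot": TCP orientation; "ft_force": force on the tool from outside, world axes, zero at the start; "torque": the same for the moment, N m; "grip_width": opening from 0.0 (shut) to 1.0 (fully open); "grasp_force": force on a finger pad.
Only numpy, scipy, OpenCV 4.12 (cv2) and the standard library are available. Lean on these libraries where they do the work, as an engineer would, in place of code of your own. Each camera call takes 0.05 s, during which the arm holds its last target. There are 200 camera calls.

## Working session

There is one attempt and no reset: what is moved stays moved. The work goes in short steps, Python scripts to look and compute and a tool call to move; the robot and the scene stay as the last step left them, time stands still between calls to the robot, and variables do not carry over. Pictures are saved under pics/ and viewed, at most 10 in all, crops included, and the job is handed in when it is done.

Besides the shell and the picture viewer there is one more tool, called after ">>>" by a JSON object that holds its "op" and its "data", one argument or row to a line. arm_command: Moves the arm, as the interface text tells. Its arguments: {"type":"object","properties":{"plan":{"type":"array","items":{"type":"object","properties":{"dp":{"type":"array","items":{"type":"number"}},"spin":{"type":"number"}}}},"grip":{"type":"number"},"newtons":{"type":"number"}},"required":["plan"]}

```bash
mkdir -p pics; ls
python3 - <<'E'
from workcell import manip, viewer, finder
import cv2, numpy as np
o=manip.get_obs(); print(o)
for n in ("scene","top"):
    im=viewer.camera(n); cv2.imwrite(f"pics/{n}0.png",im)
    p=viewer.camera_params(n); print(n,p)
    for t in ("key_grip","gate_key","loader","keyhole"):
        print(t,[(round(d['score'],2),np.round(d['position'],3).tolist()) for d in finder.find_in(n,t)])
print(viewer.camera_params("wrist"))
E
```

```text
pics
{'clock': 0.0, 'joint_pos': array([ 1.2373924 ,  0.33286616, -0.06469361,  1.46091558,  0.02160291,
        1.34989482, -0.08849675]), 'joint_velocities': array([ 0.00073812, -0.00089697,  0.00106872, -0.00159064, -0.00123517,
        0.00074344,  0.00020339]), 'tau': array([-1.18848020e-04, -6.25440860e+01,  4.94519121e-02, -3.91611958e+01,
        1.63180690e-02,  9.99002892e-03,  2.59409381e-05]), 'position': array([ 0.19110518, -0.5949383 ,  0.4039316 ]), 'ee_rot': array([ 9.87947742e-01,  1.54786228e-01, -1.41131759e-04, -6.79687337e-04]), 'ft_force': array([-0.09077455,  0.52143213, -0.84659084]), 'torque': array([0.04250561, 0.06805809, 0.05185621]), 'grasp_force': 0.0, 'grip_width': 0.9987558814943858}
scene {'vertical_fov': 42.92437376111212, 'cx': 275.1142135114602, 'cy': 207.80892539363361, 'R': array([[-0.11198818,  0.99370366,  0.00341728],
       [ 0.70470994,  0.08184286, -0.70475929],
       [-0.70060156, -0.07651652, -0.70943828]]), 't': array([ 0.04883944, -0.30554857,  1.98456087])}
key_grip [(0.64, [0.608, -0.179, 0.037]), (0.5, [0.658, -0.265, 0.036])]
gate_
[... 592 characters left out ...]
.266, 0.04])]
gate_key [(0.75, [0.606, -0.179, 0.035]), (0.73, [0.649, -0.269, 0.035])]
loader [(0.81, [0.71, 0.241, 0.059]), (0.73, [0.448, 0.266, 0.055])]
keyhole [(0.83, [0.451, 0.26, 0.053]), (0.61, [0.609, -0.183, 0.035]), (0.56, [0.708, 0.235, 0.06])]
{'vertical_fov': 68.51661644693932, 'cx': 284.4443654384422, 'cy': 206.96381047691725, 'T_tool_cam': array([[ 5.53546980e-04, -9.54157522e-01, -2.99304389e-01,
         7.69886717e-02],
       [ 9.99999836e-01,  5.71802634e-04,  2.65853287e-05,
         1.20350382e-03],
       [ 1.45776446e-04, -2.99304354e-01,  9.54157682e-01,
         3.07744374e-02],
       [ 0.00000000e+00,  0.00000000e+00,  0.00000000e+00,
         1.00000000e+00]])}
```

View pics/top0.png

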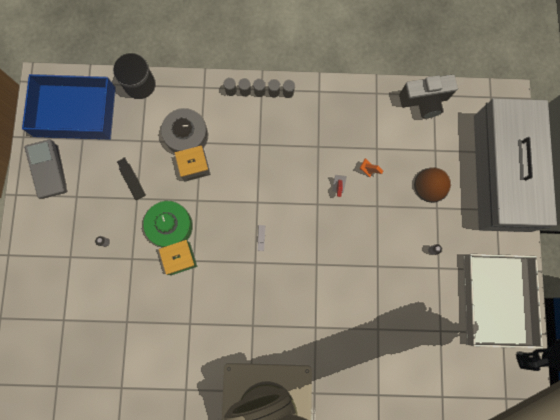

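View pics/scene0.png

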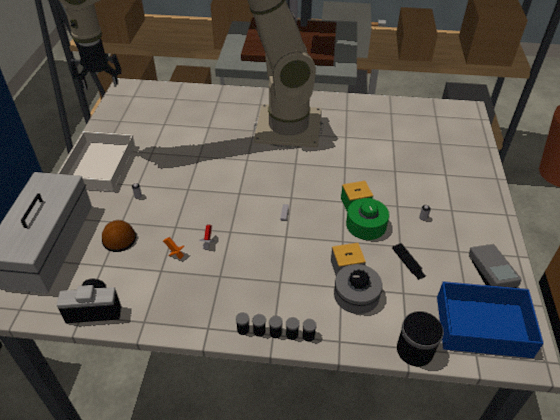

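Top view: the red key is at (340,187) with its orange look-alike at (371,168). The grey loader's keyhole block is at (191,162), and the green look-alike's block is at (176,257). In the scene view these are at (208,235), (174,246), (348,255) and (357,190).

I choose the key with the red handle at top (340,187) and the grey loader whose block is at (191,162). I'll check both choices in one crop.

```bash
cat > h.py <<'E'
from workcell import manip, viewer, finder
import cv2, numpy as np
from scipy.spatial.transform import Rotation as Ro
def cam(name,o=None):
    p=viewer.camera_params(name); f=210/np.tan(np.radians(p['vertical_fov']/2))
    if 'R' in p: R,t=np.array(p['R']),np.array(p['t'])
    else:
        Tw=np.eye(4); Tw[:3,:3]=Ro.from_quat(o['ee_rot']).as_matrix(); Tw[:3,3]=o['position']
        M=np.linalg.inv(Tw@np.array(p['T_tool_cam'])); R,t=M[:3,:3],M[:3,3]
    return f,p['cx'],p['cy'],R,t
def back(c,uv,z):
    f,cx,cy,R,t=c; d=R.T@np.array([(uv[0]-cx)/f,(uv[1]-cy)/f,1]); C=-R.T@t
    return C+d*(z-C[2])/d[2]
def proj(c,X):
    f,cx,cy,R,t=c; q=R@np.array(X)+t; return np.array([cx+f*q[0]/q[2],cy+f*q[1]/q[2]])
def tool(o,d): return Ro.from_quat(o['ee_rot']).inv().apply(d)*1000
def yaw(o): x=Ro.from_quat(o['ee_rot']).apply([1,0,0]); return np.arctan2(x[1],x[0])
E
python3 - <<'E'
from h import *
im=cv2.imread("pics/top0.png")
a=cv2.resize(im[145:215,315:395],(400,350),interpolation=cv2.INTER_CUBIC)
b=cv2.resize(im[100:280,130:230],(194,350),interpolation=cv2.INTER_CUBIC)
cv2.imwrite("pics/crop1.png",np.hstack([a,b]))
c=cam("top"); s=cam("scene")
print("kh top",back(c,(191,162),.062),"scene",back(s,(348,255),.062))
print("key top",back(c,(340,187),.04),"scene",back(s,(208,232),.04))
E
```

```text
kh top [0.64470202 0.22527238 0.062     ] scene [0.6531491  0.22551442 0.062     ]
key top [ 0.59350718 -0.18315102  0.04      ] scene [ 0.59418633 -0.17876147  0.04      ]
```

View pics/crop1.png

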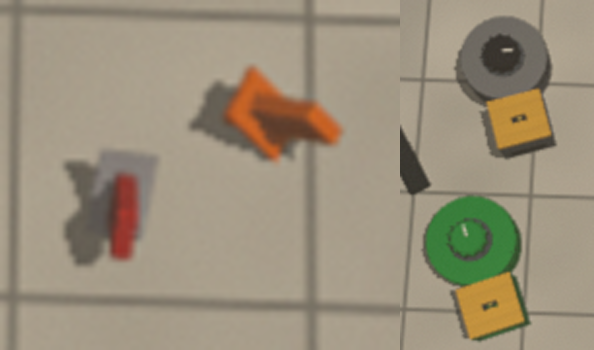

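>>> {"op": "arm_command", "data": {
  "plan": [
    {"dp": [43,-22,0]},
    {"dp": [43,-22,0]},
    {"dp": [43,-22,0]},
    {"dp": [43,-22,0]},
    {"dp": [43,-22,0]}
  ],
  "grip": -1
}}

```text
invalid input at $.plan[0]: expected keys dp, spin
```

The crop shows a red tab handle with a grey plate (crop (122,215)), and the orange copy at (285,110). The grey loader has its brass block at (519,119), and the green one is below it. That confirms the choices: the key's handle is near (0.594,-0.181) and the keyhole near (0.648,0.225).

>>> {"op": "arm_command", "data": {
  "plan": [
    {"dp": [43,-22,0],"spin": 0},
    {"dp": [43,-22,0],"spin": 0},
    {"dp": [43,-22,0],"spin": 0},
    {"dp": [43,-22,0],"spin": 0},
    {"dp": [43,-22,0],"spin": 0}
  ],
  "grip": -1
}}

```text
clock: 1.0
position: [0.3633, -0.423, 0.405]
ee_rot: [0.988, 0.155, 0.0, 0.0]
ft_force: [1.1, -0.2, -0.6]
grip_width: 1.002
grasp_force: 0.0
```

>>> {"op": "arm_command", "data": {
  "plan": [
    {"dp": [43,-22,0],"spin": 0},
    {"dp": [43,-22,0],"spin": 0},
    {"dp": [43,-22,0],"spin": 0},
    {"dp": [43,-22,0],"spin": 0},
    {"dp": [43,-22,0],"spin": 0}
  ]
}}

```text
clock: 1.5
position: [0.5343, -0.2526, 0.405]
ee_rot: [0.988, 0.155, 0.0, 0.0]
ft_force: [1.2, -0.4, 0.1]
grip_width: 1.0
grasp_force: 0.0
```

>>> {"op": "arm_command", "data": {
  "plan": [
    {"dp": [43,-22,20],"spin": 0.1},
    {"dp": [30,-22,20],"spin": 0.1},
    {"dp": [0,0,0],"spin": 0}
  ]
}}

```text
clock: 1.8
position: [0.5929, -0.1876, 0.3624]
ee_rot: [0.998, 0.058, -0.001, -0.002]
ft_force: [-1.7, 0.7, -0.0]
grip_width: 1.001
grasp_force: 0.0
```

Run:
```python
from h import *
o=manip.get_obs(); im=viewer.camera("wrist"); cv2.imwrite("pics/w1.png",im)
print(o['position'],yaw(o),o['joint_pos'].round(2),o['joint_velocities'].round(2))
print([(round(d['score'],2),np.round(d['position'],3).tolist()) for d in finder.find_in("wrist","key_grip")])
c=cam("wrist",o); np.save("w1.npy",np.r_[o['position'],o['ee_rot']])
m=cv2.inRange(cv2.cvtColor(im,cv2.COLOR_BGR2HSV),(172,120,60),(180,255,255))|cv2.inRange(cv2.cvtColor(im,cv2.COLOR_BGR2HSV),(0,120,60),(5,255,255))
n,l,st,ce=cv2.connectedComponentsWithStats(m); k=1+np.argmax(st[1:,4]); print(st[k],ce[k])
pts=np.argwhere(l==k)[:,::-1].astype(np.float32); r=cv2.minAreaRect(pts); print(r); 
for p in cv2.boxPoints(r): print(p,back(c,p,.05)[:2].round(4))
print(back(c,ce[k],.045))
```

```text
[ 0.59293015 -0.18756572  0.36239252] 0.11512088653669758 [ 0.53  0.38 -0.38  1.51  0.14  1.28 -1.32] [ 0.06 -0.05  0.05 -0.01  0.01  0.04  0.17]
[(0.78, [0.607, -0.182, 0.029]), (0.56, [0.659, -0.262, 0.035])]
[271 167  20  52 618] [280.46763754 192.15857605]
((280.38592529296875, 192.4798583984375), (12.396685600280762, 51.78802490234375), 10.007980346679688)
[269.7819  216.90268] [ 0.5694 -0.1756]
[278.7819  165.90268] [ 0.6198 -0.1788]
[290.98996 168.05704] [ 0.6191 -0.1902]
[281.98996 219.05704] [ 0.5686 -0.1876]
[ 0.59388715 -0.18322073  0.045     ]
```

View pics/w1.png

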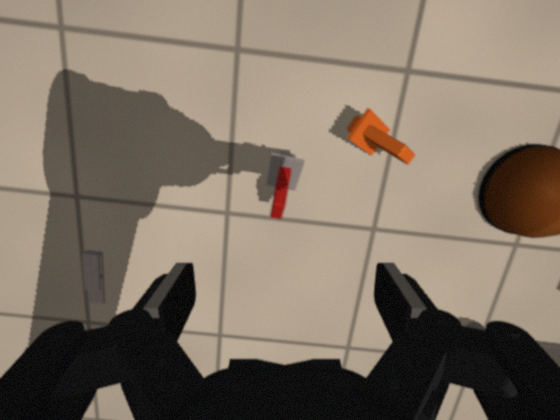

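The wrist view shows the red handle at (280,192), leaning down the image towards the robot, with the orange copy at (380,135). Next I'll go lower and fit the handle model to a closer view.

>>> {"op": "arm_command", "data": {
  "plan": [
    {"dp": [0,0,40],"spin": 0.08},
    {"dp": [0,0,40],"spin": 0.08},
    {"dp": [0,0,0],"spin": 0},
    {"dp": [0,0,0],"spin": 0}
  ]
}}

```text
clock: 2.3
position: [0.5905, -0.1949, 0.2868]
ee_rot: [1.0, -0.024, 0.0, 0.0]
ft_force: [0.3, -0.6, 0.6]
grip_width: 0.998
grasp_force: 0.0
```

```bash
cat > fit.py <<'E'
from h import *
from scipy.optimize import minimize
def redmask(im):
    h=cv2.cvtColor(im,cv2.COLOR_BGR2HSV); m=cv2.inRange(h,(170,110,50),(180,255,255))|cv2.inRange(h,(0,110,50),(5,255,255))
    n,l,st,ce=cv2.connectedComponentsWithStats(m); k=1+np.argmax(st[1:,4]); return (l==k).astype(np.uint8)
def corners(x,y,z,psi,lean):
    B=Ro.from_euler('ZY',[psi,-lean]).as_matrix()   # z leans to -x
    q=np.array([[a,b,c] for a in(-.015,.015) for b in(-.006,.006) for c in(-.022,.022)])
    return q@B.T+[x,y,z]
def fit(im,c,p0,fz=None,flean=np.radians(44)):
    m=redmask(im); S=4; x,y,w,h=cv2.boundingRect(m); x0,y0=x-20,y-20
    M=cv2.resize(m[y0:y+h+20,x0:x+w+20],None,fx=S,fy=S,interpolation=cv2.INTER_LINEAR)
    def cost(p):
        z=fz if fz is not None else p[3]; le=flean if flean is not None else p[3]
        u=np.array([proj(c,X) for X in corners(p[0],p[1],z,p[2],le)])
        hull=cv2.convexHull((((u-[x0,y0]+.5)*S)*16).astype(np.int32)); r=np.zeros_like(M)
        cv2.fillConvexPoly(r,hull,1,shift=4)
        return 1-(r&M).sum()/max(1,(r|M).sum())
    best=None
    for d in (-.3,0,.3):
        q=np.array(p0,float); q[2]+=d
        s=np.vstack([q]+[q+np.eye(len(q))[i]*[.012,.012,.2,.2][i] for i in range(len(q))])
        r=minimize(cost,q,method='Nelder-Mead',options=dict(initial_simplex=s,xatol=1e-5,fatol=1e-5))
        if best is None or r.fun<best.fun: best=r
    return best.x,best.fun
E
python3 - <<'E'
from fit import *
a=np.load("w1.npy"); o={'position':a[:3],'ee_rot':a[3:]}
print(fit(cv2.imread("pics/w1.png"),cam("wrist",o),[.594,-.183,0],.04))
o=manip.get_obs(); im=viewer.camera("wrist"); cv2.imwrite("pics/w2.png",im)
x,e=fit(im,cam("wrist",o),[.594,-.183,0],.04); print(x,e,o['position'],yaw(o))
d=np.r_[x[:2],.195]-o['position']; print("move tool mm",tool(o,d),"spin",yaw(o)-x[2])
E
```

```text
(array([ 0.59196715, -0.18279609, -0.05538768]), np.float64(0.14336329070169374))
[ 0.59202998 -0.18204207 -0.11467008] 0.13470689232278632 [ 0.59047373 -0.19491248  0.28684366] -0.048065533761261346
move tool mm [  0.92681586 -12.98475445  91.83607642] spin 0.06660455028132845
```

>>> {"op": "arm_command", "data": {
  "plan": [
    {"dp": [-5,-12.5,15],"spin": 0.05},
    {"dp": [0,0,24],"spin": 0},
    {"dp": [0,0,24],"spin": 0},
    {"dp": [0,0,24],"spin": 0},
    {"dp": [0,0,0],"spin": 0}
  ]
}}

```text
clock: 2.85
position: [0.586, -0.1814, 0.1982]
ee_rot: [0.999, -0.049, -0.001, -0.0]
ft_force: [-0.1, -0.3, 0.6]
grip_width: 1.004
grasp_force: 0.0
```

>>> {"op": "arm_command", "data": {
  "plan": [
    {"dp": [0,0,0],"spin": 0},
    {"dp": [0,0,0],"spin": 0},
    {"dp": [0,0,0],"spin": 0},
    {"dp": [0,0,0],"spin": 0},
    {"dp": [0,0,0],"spin": 0}
  ],
  "grip": 1,
  "newtons": 25
}}

```text
clock: 3.35
position: [0.5865, -0.181, 0.1992]
ee_rot: [0.999, -0.05, 0.0, 0.0]
ft_force: [-0.4, 1.7, -0.5]
grip_width: 0.143
grasp_force: 0.9
```

>>> {"op": "arm_command", "data": {
  "plan": [
    {"dp": [0,0,0],"spin": 0},
    {"dp": [0,0,-10],"spin": 0},
    {"dp": [0,0,-30],"spin": 0},
    {"dp": [0,0,-40],"spin": 0},
    {"dp": [0,0,-40],"spin": 0}
  ]
}}

```text
clock: 3.85
position: [0.586, -0.1809, 0.3202]
ee_rot: [0.999, -0.049, -0.0, -0.0]
ft_force: [1.4, -0.6, 0.5]
grip_width: 0.134
grasp_force: 30.5
```

>>> {"op": "arm_command", "data": {
  "plan": [
    {"dp": [-9,-40,0],"spin": 0},
    {"dp": [-9,-48,0],"spin": 0},
    {"dp": [-9,-48,0],"spin": 0},
    {"dp": [-9,-48,0],"spin": 0},
    {"dp": [-9,-48,0],"spin": 0}
  ]
}}

```text
clock: 4.35
position: [0.5639, 0.0562, 0.3194]
ee_rot: [0.999, -0.05, 0.0, 0.0]
ft_force: [0.6, 0.3, 0.3]
grip_width: 0.131
grasp_force: 30.5
```

>>> {"op": "arm_command", "data": {
  "plan": [
    {"dp": [-9,-48,0],"spin": 0},
    {"dp": [-9,-48,0],"spin": -0.11},
    {"dp": [-10,-46,0],"spin": -0.11},
    {"dp": [0,0,0],"spin": -0.11},
    {"dp": [0,0,0],"spin": 0}
  ]
}}

```text
clock: 4.85
position: [0.5451, 0.1989, 0.319]
ee_rot: [0.993, 0.117, 0.0, -0.0]
ft_force: [0.4, 0.4, -1.0]
grip_width: 0.135
grasp_force: 30.4
```

Run:
```python
from h import *
o=manip.get_obs(); im=viewer.camera("wrist"); cv2.imwrite("pics/w3.png",im)
np.save("w3.npy",np.r_[o['position'],o['ee_rot']])
print(o['position'],yaw(o),o['grip_width'],o['grasp_force'],o['joint_pos'].round(2))
for t in ("keyhole","loader","gate_key"): print(t,[(round(d['score'],2),np.round(d['position'],3).tolist()) for d in finder.find_in("wrist",t)])
```

```text
[0.54509739 0.19892675 0.31900476] 0.23543148050972168 0.13491604825143544 30.402467250823975 [ 0.05  0.36 -0.58  1.67  0.21  1.18 -1.92]
keyhole [(0.77, [0.654, 0.227, 0.063]), (0.61, [0.494, 0.278, 0.057])]
loader [(0.95, [0.493, 0.28, 0.055]), (0.63, [0.652, 0.229, 0.058])]
gate_key [(0.61, [0.567, 0.203, 0.16])]
```

View pics/w3.png

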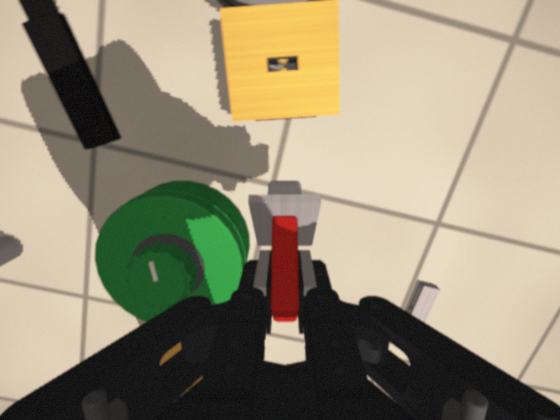

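The wrist view shows the key held in the pads, with its red handle at (285,270), plate at (285,215) and nose at (285,188). The grey loader's brass block is ahead with the slot at (284,64), and the green look-alike's drum is at (170,260). Next I'll measure the block and slot.

```bash
cat > blk.py <<'E'
from h import *
def slot(im,c):
    h=cv2.cvtColor(im,cv2.COLOR_BGR2HSV); m=cv2.inRange(h,(15,110,110),(32,255,255))
    m[300:]=0; n,l,st,ce=cv2.connectedComponentsWithStats(m); k=1+np.argmax(st[1:,4]); m=(l==k).astype(np.uint8)
    cs,_=cv2.findContours(m,cv2.RETR_EXTERNAL,cv2.CHAIN_APPROX_NONE); cn=max(cs,key=cv2.contourArea)
    W=np.array([back(c,p[0],.062)[:2] for p in cn],np.float32)*1000
    r=cv2.minAreaRect(W); print("block mm",r)
    fill=cv2.drawContours(np.zeros_like(m),[cn],-1,1,-1)
    hole=((fill==1)&(m==0)).astype(np.uint8); n,l,st,ce=cv2.connectedComponentsWithStats(hole); k=1+np.argmax(st[1:,4])
    hc,_=cv2.findContours((l==k).astype(np.uint8),cv2.RETR_EXTERNAL,cv2.CHAIN_APPROX_NONE)
    H=np.array([back(c,p[0],.062)[:2] for p in hc[0]],np.float32)*1000
    print("slot px",st[k],ce[k],"mm",cv2.minAreaRect(H))
    return r,cv2.minAreaRect(H)
E
python3 - <<'E'
from blk import *; from fit import fit
a=np.load("w3.npy"); o={'position':a[:3],'ee_rot':a[3:]}; im=cv2.imread("pics/w3.png"); c=cam("wrist",o)
slot(im,c)
y=yaw(o); g=o['position']+[0,0,-.155]
x,e=fit(im,c,[g[0]+.003,g[1],y,.7],fz=g[2]-.005,flean=None); print("key",x,e)
d=x[:2]-g[:2]; print("offset along/across tool",d@[np.cos(y),np.sin(y)],d@[-np.sin(y),np.cos(y)],"rel yaw",x[2]-y,"lean",np.degrees(x[3]))
E
```

```text
block mm ((649.1293334960938, 224.79736328125), (70.95452880859375, 76.47723388671875), 17.208797454833984)
slot px [268  57  29  14 280] [282.23571429  63.89285714] mm ((649.0144653320312, 224.4209442138672), (7.541176795959473, 19.071685791015625), 16.80823516845703)
key [0.55049139 0.19907865 0.23185881 0.892109  ] 0.05978641817507113
offset along/across tool 0.005280630686222318 -0.0011105111382296194 rel yaw -0.0035726696559089666 lean 51.114080366262364
```

>>> {"op": "arm_command", "data": {
  "plan": [
    {"dp": [0,0,0],"spin": -0.06},
    {"dp": [17,6,0],"spin": 0},
    {"dp": [0,0,36],"spin": 0},
    {"dp": [0,0,36],"spin": 0},
    {"dp": [0,0,0],"spin": 0}
  ]
}}

```text
clock: 5.55
position: [0.5625, 0.1945, 0.2421]
ee_rot: [0.99, 0.143, -0.004, 0.001]
ft_force: [-1.4, 0.1, -0.9]
grip_width: 0.136
grasp_force: 30.4
```

```bash
cat > st.py <<'E'
from h import *
def st():
    o=manip.get_obs(); u=np.array([np.cos(.297),np.sin(.297)]); v=np.array([-u[1],u[0]])
    d=(o['position'][:2]-[.649,.2246])*1000
    print("t",round(o['clock'],2),"L",round(d@u,1),"lat",round(d@v,1),"gz",round(o['position'][2]*1000-155,1),"yaw",round(yaw(o),3),"F",o['ft_force'].round(1),"T",o['torque'].round(2),"w",round(o['grip_width'],3),"g",round(o['grasp_force'],1))
    return o
E
python3 -c "
from st import *; st()"
```

```text
t 5.55 L -91.6 lat -3.4 gz 87.1 yaw 0.287 F [-1.4  0.1 -0.9] T [-0.04  0.05  0.01] w 0.136 g 30.4
```

>>> {"op": "arm_command", "data": {
  "plan": [
    {"dp": [8,-2,0],"spin": 0},
    {"dp": [8,0,-1],"spin": 0},
    {"dp": [8,0,-1],"spin": 0},
    {"dp": [8,0,-2],"spin": 0},
    {"dp": [0,0,0],"spin": 0}
  ]
}}

```text
clock: 6.05
position: [0.5947, 0.2083, 0.2528]
ee_rot: [0.989, 0.145, 0.0, -0.0]
ft_force: [-4.4, -1.3, 1.5]
grip_width: 0.137
grasp_force: 32.1
```

```bash
python3 -c "
from st import *; from fit import fit
o=st(); im=viewer.camera('wrist'); cv2.imwrite('pics/w4.png',im); c=cam('wrist',o); y=yaw(o); g=o['position']+[0,0,-.155]
x,e=fit(im,c,[g[0]+.003,g[1],y,.6],fz=g[2]-.006,flean=None); print(x,e,np.degrees(x[3]))
d=x[:2]-g[:2]; print('off',d@[np.cos(y),np.sin(y)],d@[-np.sin(y),np.cos(y)])
"
```

```text
t 6.05 L -56.7 lat 0.3 gz 97.8 yaw 0.29 F [-4.4 -1.3  1.5] T [-0.31  0.93  0.03] w 0.137 g 32.1
[0.59180259 0.20617882 0.29214165 0.69563426] 0.04514916991688955 39.856907462940946
off -0.003361351945806458 -0.0011819996537299827
```

View pics/w4.png

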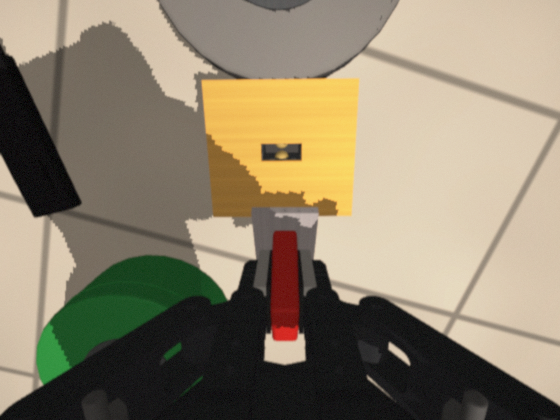

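The plate front at (287,213) overlaps the block's near edge, and the slot is at (281,152). The nose is pushing on the wall with about 4.6 N and the key is rotating, so I'll continue.

>>> {"op": "arm_command", "data": {
  "plan": [
    {"dp": [6,0,-1],"spin": -0.005},
    {"dp": [6,0,-1],"spin": 0},
    {"dp": [6,0,-1],"spin": 0},
    {"dp": [5,0,-1],"spin": 0},
    {"dp": [0,0,0],"spin": 0}
  ]
}}

```text
clock: 6.6
position: [0.6161, 0.2147, 0.2556]
ee_rot: [0.989, 0.147, -0.0, -0.0]
ft_force: [-4.1, -1.3, 0.1]
grip_width: 0.132
grasp_force: 32.9
```

```bash
python3 -c "
from st import *; from fit import fit; from blk import slot
o=st(); im=viewer.camera('wrist'); cv2.imwrite('pics/w5.png',im); c=cam('wrist',o); y=yaw(o); g=o['position']+[0,0,-.155]
for dz in (0,.004,.008):
  x,e=fit(im,c,[g[0],g[1],y,.2],fz=g[2]-dz,flean=None)
  d=x[:2]-g[:2]; print(dz,e,np.degrees(x[3]),'off',d@[np.cos(y),np.sin(y)],d@[-np.sin(y),np.cos(y)])
"
```

```text
t 6.6 L -34.4 lat 0.1 gz 100.6 yaw 0.295 F [-4.1 -1.3  0.1] T [-0.27  1.06 -0.04] w 0.132 g 32.9
0 0.07117402098182113 46.40340076506707 off -0.00897806630969942 -0.0012050483625730773
0.004 0.045749897834082565 -0.761801115463419 off -0.007531562403660985 -0.0012013470346950096
0.008 0.030848112969656172 4.381478182707051 off -0.010698694588264028 -0.0012228391199495797
```

View pics/w5.png

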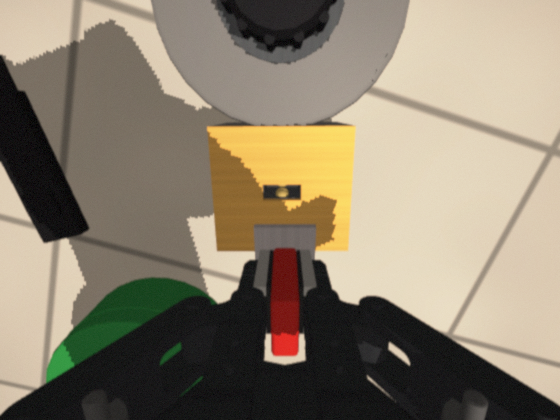

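The key is almost upright, with its plate above the block at (285,237) and the slot at (282,192). I'll over-rotate it slightly, back off, and press the plate flat on the block top to square it up.

>>> {"op": "arm_command", "data": {
  "plan": [
    {"dp": [0,0,-4],"spin": 0},
    {"dp": [5,0,-1],"spin": 0},
    {"dp": [3,0,0],"spin": 0},
    {"dp": [0,0,0],"spin": 0}
  ]
}}

```text
clock: 7.05
position: [0.6233, 0.2168, 0.26]
ee_rot: [0.989, 0.147, -0.0, 0.0]
ft_force: [-4.8, -1.5, -1.4]
grip_width: 0.138
grasp_force: 32.8
```

>>> {"op": "arm_command", "data": {
  "plan": [
    {"dp": [-8,0,-2],"spin": 0},
    {"dp": [-3,0,0],"spin": 0},
    {"dp": [0,0,0],"spin": 0}
  ]
}}

```text
clock: 7.35
position: [0.6128, 0.2135, 0.2626]
ee_rot: [0.989, 0.147, 0.001, -0.0]
ft_force: [0.5, 0.3, -0.1]
grip_width: 0.133
grasp_force: 32.9
```

```bash
cat > kf.py <<'E'
from st import *; from fit import fit
def kf(name,dzs=(.004,.007,.010)):
  o=st(); im=viewer.camera('wrist'); cv2.imwrite('pics/%s.png'%name,im); c=cam('wrist',o); y=yaw(o); g=o['position']+[0,0,-.155]
  for dz in dzs:
    x,e=fit(im,c,[g[0],g[1],y,.0],fz=g[2]-dz,flean=None)
    d=x[:2]-g[:2]; print(dz,round(e,3),'lean',round(np.degrees(x[3]),1),'off',(1000*d@[np.cos(y),np.sin(y)]).round(1),(1000*d@[-np.sin(y),np.cos(y)]).round(1))
  return o,im,c
E
python3 -c "
from kf import *
kf('w6')"
```

```text
t 7.35 L -37.8 lat -0.0 gz 107.6 yaw 0.296 F [ 0.5  0.3 -0.1] T [-0.01  0.03  0.02] w 0.133 g 32.9
0.004 0.041 lean -6.1 off -9.7 -1.2
0.007 0.031 lean -3.4 off -12.1 -1.2
0.01 0.038 lean -0.2 off -14.3 -1.2
```

>>> {"op": "arm_command", "data": {
  "plan": [
    {"dp": [0,0,4],"spin": 0},
    {"dp": [0,0,3],"spin": 0},
    {"dp": [0,0,1],"spin": 0},
    {"dp": [0,0,1],"spin": 0},
    {"dp": [0,0,0],"spin": 0}
  ]
}}

```text
clock: 7.9
position: [0.6129, 0.2136, 0.2523]
ee_rot: [0.989, 0.147, -0.0, 0.0]
ft_force: [0.6, 0.5, -1.2]
grip_width: 0.135
grasp_force: 32.9
```

```bash
python3 -c "
from st import *
st()"
```

```text
t 7.9 L -37.8 lat 0.0 gz 97.3 yaw 0.296 F [ 0.6  0.5 -1.2] T [0.01 0.02 0.01] w 0.135 g 32.9
```

>>> {"op": "arm_command", "data": {
  "plan": [
    {"dp": [0,0,1],"spin": 0},
    {"dp": [0,0,1],"spin": 0},
    {"dp": [0,0,0],"spin": 0}
  ]
}}

```text
clock: 8.2
position: [0.6128, 0.2135, 0.2504]
ee_rot: [0.989, 0.147, -0.0, 0.0]
ft_force: [-0.2, -0.5, -0.5]
grip_width: 0.134
grasp_force: 32.9
```

>>> {"op": "arm_command", "data": {
  "plan": [
    {"dp": [0,0,1],"spin": 0},
    {"dp": [0,0,1],"spin": 0},
    {"dp": [0,0,0],"spin": 0}
  ]
}}

```text
clock: 8.5
position: [0.6128, 0.2135, 0.2484]
ee_rot: [0.989, 0.147, -0.0, 0.0]
ft_force: [0.0, 0.2, 0.1]
grip_width: 0.135
grasp_force: 32.9
```

>>> {"op": "arm_command", "data": {
  "plan": [
    {"dp": [0,0,1],"spin": 0},
    {"dp": [0,0,1],"spin": 0},
    {"dp": [0,0,0],"spin": 0}
  ]
}}

```text
clock: 8.8
position: [0.6129, 0.2136, 0.2467]
ee_rot: [0.989, 0.147, 0.0, 0.0]
ft_force: [-1.1, -0.0, 1.8]
grip_width: 0.137
grasp_force: 33.1
```

```bash
python3 -c "
from kf import *
o,im,c=kf('w7',(-.004,0,.004)); cv2.imwrite('pics/w7c.png',cv2.resize(im[150:390,180:400],None,fx=2.4,fy=2.4,interpolation=cv2.INTER_CUBIC))"
```

```text
t 8.8 L -37.7 lat 0.0 gz 91.7 yaw 0.296 F [-1.1 -0.   1.8] T [-0.04  0.12 -0.03] w 0.137 g 33.1
-0.004 0.111 lean -12.8 off -4.0 -1.1
0 0.073 lean -9.8 off -7.0 -1.3
0.004 0.04 lean -6.5 off -10.0 -1.1
```

View pics/w7c.png

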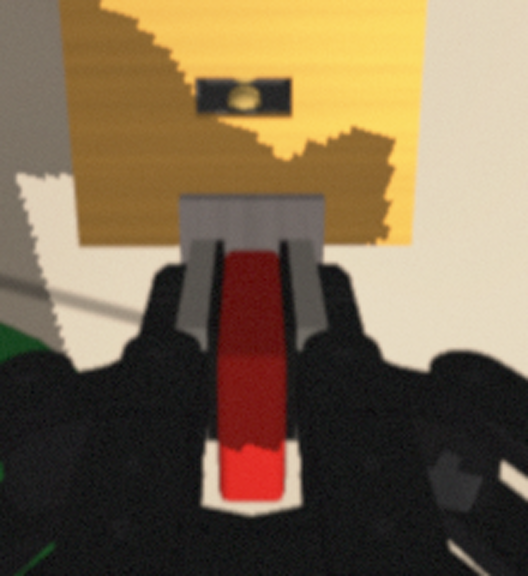

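The crop shows the plate's front edge at crop (250,197) resting on the block's near edge, with the slot at (245,97). Contact has just begun at 1.8 N, so I'll press on.

>>> {"op": "arm_command", "data": {
  "plan": [
    {"dp": [0,0,1],"spin": 0},
    {"dp": [0,0,1],"spin": 0},
    {"dp": [0,0,0],"spin": 0}
  ]
}}

```text
clock: 9.15
position: [0.6129, 0.2137, 0.2466]
ee_rot: [0.989, 0.147, 0.0, 0.0]
ft_force: [-8.7, -3.2, 17.9]
grip_width: 0.13
grasp_force: 35.5
```

>>> {"op": "arm_command", "data": {
  "plan": [
    {"dp": [0,0,1],"spin": 0},
    {"dp": [0,0,0],"spin": 0}
  ]
}}

```text
clock: 9.35
position: [0.6128, 0.2137, 0.2465]
ee_rot: [0.989, 0.147, 0.0, 0.0]
ft_force: [-13.2, -6.2, 26.1]
grip_width: 0.132
grasp_force: 36.6
```

>>> {"op": "arm_command", "data": {
  "plan": [
    {"dp": [0,0,1],"spin": 0},
    {"dp": [0,0,0],"spin": 0}
  ]
}}

```text
clock: 9.55
position: [0.6128, 0.2138, 0.2465]
ee_rot: [0.989, 0.147, 0.001, 0.001]
ft_force: [-15.7, -7.5, 33.6]
grip_width: 0.135
grasp_force: 37.7
```

```bash
python3 -c "
from st import *
o=st(); u=np.array([np.cos(.297),np.sin(.297),0]); v=np.array([-u[1],u[0],0]); F=o['ft_force'];T=o['torque']
for rz in (-.2465+.062,-.2465+.062-.02): print('ru',(rz*(F@u)-T@v)/F[2], 'rv', (T@u+rz*(F@v))/F[2], F@u,F@v)
"
```

```text
t 9.55 L -37.8 lat 0.3 gz 91.5 yaw 0.296 F [-15.7  -7.5  33.6] T [-1.59  3.36  0.  ] w 0.135 g 37.7
ru -0.014589137045399396 rv -0.0018116206298647171 -17.251562626699567 -2.567200682849249
ru -0.0043155466334920895 rv -0.0002828102321362635 -17.251562626699567 -2.567200682849249
```

Run:
```python
from h import *
from scipy.optimize import least_squares
im=cv2.imread("pics/w7.png"); 
print(im[225:365:2,281:287].mean(1).round(0).astype(int).tolist())
c=viewer.camera_params("wrist"); f=210/np.tan(np.radians(c['vertical_fov']/2)); M=np.linalg.inv(c['T_tool_cam'])
pts=np.array([[26,-18],[15,-18],[15,22],[-15,22]])
def rows(p,P):
    s,k=np.sin(p[2]),np.cos(p[2]); r=[]
    for a,b in P:
        u=p[0]+a*k-b*s; z=p[1]+a*s+b*k
        q=M@[u/1000,0,.155-z/1000,1]; r.append(c['cy']+f*q[1]/q[2])
    return np.array(r)
for name,r in (("A",[231.7,255,335.4,358.3]),("B",[231.7,255,297.9,358.3])):
    s=least_squares(lambda p:rows(p,pts)-r,[-8,-4,0]); print(name,s.x[:2],np.degrees(s.x[2]),s.fun)
```

```text
[[48, 102, 140], [49, 102, 140], [50, 99, 133], [71, 84, 98], [87, 91, 98], [98, 102, 110], [98, 102, 110], [96, 101, 109], [98, 102, 109], [97, 101, 109], [96, 101, 110], [98, 101, 109], [98, 102, 110], [98, 101, 110], [83, 86, 106], [30, 32, 98], [14, 16, 96], [16, 19, 97], [17, 19, 97], [15, 16, 97], [17, 20, 98], [11, 14, 95], [17, 18, 97], [17, 20, 97], [16, 19, 98], [15, 19, 97], [16, 18, 96], [17, 22, 98], [19, 22, 98], [16, 18, 97], [17, 20, 97], [15, 18, 96], [15, 18, 97], [16, 20, 98], [17, 21, 98], [16, 19, 98], [15, 21, 104], [18, 21, 117], [19, 24, 122], [20, 24, 124], [20, 25, 125], [20, 24, 125], [19, 22, 124], [18, 22, 123], [22, 25, 124], [20, 25, 125], [21, 24, 125], [21, 24, 124], [22, 26, 125], [23, 26, 125], [20, 23, 124], [20, 25, 124], [18, 24, 123], [21, 24, 124], [20, 25, 125], [28, 33, 174], [39, 46, 223], [41, 48, 228], [39, 46, 227], [40, 47, 227], [39, 46, 227], [39, 46, 226], [38, 44, 226], [39, 46, 226], [38, 46, 226], [37, 46, 226], [46, 53, 222], [142, 162, 218], [183, 208, 224], [159, 181, 198]]
A [-8.83042457 -2.19865316] 29.35916240309703 [ 4.26740578 -4.88156235 -0.76577722  1.26037876]
B [-8.90792335 -3.6817901 ] -0.014264203532597997 [ 1.75072008 -1.92118006 -0.26152664  0.39017789]
```

Run:
```python
from h import *
from scipy.optimize import least_squares
c=viewer.camera_params("wrist"); f=210/np.tan(np.radians(c['vertical_fov']/2)); M=np.linalg.inv(c['T_tool_cam'])
def rows(p,P):
    s,k=np.sin(p[2]),np.cos(p[2]); r=[]
    for a,b in P:
        u=p[0]+a*k-b*s; z=p[1]+a*s+b*k
        q=M@[u/1000,0,.155-z/1000,1]; r.append(c['cy']+f*q[1]/q[2])
    return np.array(r)
r=[230.7,234,254,297.9,358]
for h,hb in ((26,22),(18,18),(26,18)):
    pts=[[26,-h-4],[26,-h],[15,-hb],[15,22],[-15,22]]
    s=least_squares(lambda p:rows(p,pts)-r,[-8,-4,0]); print(h,hb,s.x[:2],np.degrees(s.x[2]),s.fun)
    for z in (-h-4,): 
        s=least_squares(lambda p:rows([p[0],62-91.7-z,p[1]],pts)-r,[-8,0]); print("   fixed z",62-91.7-z,s.x[0],np.degrees(s.x[1]),s.fun)
```

```text
26 22 [-13.63211236  -8.76893628] -2.105235948601448 [ 0.21651433 -0.65617088  0.49052786  0.04778943 -0.08952409]
   fixed z 0.29999999999999716 -8.176838810641568 -5.382225485331347 [-0.73965266 -1.91993981  0.37658704 -2.64201736  5.02372108]
18 18 [-9.77666017 -4.94929572] 0.1406065773340895 [ 0.41643598  0.04391753 -0.53352055 -0.03119367  0.09378254]
   fixed z -7.700000000000003 -11.339186446378074 1.1263490839065342 [ 0.87748974  0.59112689 -0.46194933  0.53705353 -1.59450993]
26 18 [-13.10407551  -8.45506243] -1.6767642205711402 [-0.69630223 -1.52892661  2.77140225 -0.11423862 -0.38748769]
   fixed z 0.29999999999999716 -7.886574721725922 -4.890794220191707 [-1.57662857 -2.71011596  2.47052437 -2.68306212  4.63062746]
```

Run:
```python
from blk import *
o=manip.get_obs(); im=cv2.imread("pics/w7.png"); c=cam("wrist",o)
u=np.array([np.cos(.297),np.sin(.297)]); v=np.array([-u[1],u[0]])
h=cv2.cvtColor(im,cv2.COLOR_BGR2HSV)
g=im[180:202,255:305].max(2); print(g[::2].tolist()[5][::1]); print(g[:,20].tolist(), g[:,36].tolist())
sub=im[237:245,240:325]; sat=h[241,245:325,1]; print(sat.tolist())
for r in (236,242,246):
    s=h[r,240:325,1]; k=np.where(s<60)[0]+240; print(r,k.min(),k.max())
```

```text
[141, 142, 140, 141, 143, 144, 113, 72, 53, 43, 40, 37, 45, 39, 42, 41, 42, 40, 43, 53, 86, 113, 129, 143, 160, 168, 178, 182, 179, 179, 170, 157, 130, 80, 49, 40, 39, 45, 42, 42, 37, 39, 38, 41, 40, 69, 157, 240, 249, 249]
[243, 233, 181, 110, 70, 56, 47, 49, 63, 76, 86, 90, 100, 99, 77, 55, 67, 103, 158, 222, 240, 222] [245, 234, 180, 110, 71, 52, 44, 41, 41, 39, 39, 43, 42, 40, 43, 53, 74, 105, 161, 228, 247, 250]
[163, 166, 163, 172, 171, 167, 165, 167, 161, 112, 51, 27, 25, 27, 20, 27, 27, 30, 25, 20, 27, 30, 30, 25, 29, 32, 28, 29, 25, 32, 25, 27, 25, 23, 25, 30, 30, 26, 23, 26, 26, 28, 30, 30, 25, 21, 27, 27, 25, 25, 25, 28, 27, 30, 31, 27, 31, 31, 31, 25, 25, 29, 32, 27, 25, 24, 29, 25, 27, 56, 122, 157, 172, 168, 166, 165, 166, 171, 168, 168]
236 255 314
242 255 314
246 255 314
```

Run:
```python
from h import *
o=manip.get_obs(); c=cam("wrist",o)
u=np.array([np.cos(.297),np.sin(.297)]); v=np.array([-u[1],u[0]])
a=[((back(c,p,z)[:2]-[.649,.2246])@np.c_[u,v]*1000).round(2).tolist() for p,z in (((281.05,182.7),.062),((281.05,198.5),.062),((284.5,230.7),.062),((284.5,234),.066))]
print(a)
```

```text
[[4.14, 0.52], [-4.23, 0.55], [-22.14, -1.22], [-22.4, -1.22]]
```

The plate is flat on the block, so the key is upright to about 1–2°. From the same picture, the key axis has to go 48.2 mm forward and 1.8 mm along -y of the tool. I'll firm the grip, lift, move over the hole and lower.

>>> {"op": "arm_command", "data": {
  "plan": [
    {"dp": [0,0,-3],"spin": 0},
    {"dp": [0,0,-1],"spin": 0},
    {"dp": [0,0,0],"spin": 0},
    {"dp": [0,0,-10],"spin": 0},
    {"dp": [0,0,-20],"spin": 0}
  ],
  "grip": 1,
  "newtons": 100
}}

```text
clock: 10.05
position: [0.6124, 0.2133, 0.2753]
ee_rot: [0.989, 0.147, -0.002, 0.0]
ft_force: [-0.4, -0.7, -1.1]
grip_width: 0.122
grasp_force: 97.3
```

>>> {"op": "arm_command", "data": {
  "plan": [
    {"dp": [14,-1.8,0],"spin": 0},
    {"dp": [20,0,0],"spin": 0},
    {"dp": [14.2,0,0],"spin": 0},
    {"dp": [0,0,0],"spin": 0},
    {"dp": [0,0,0],"spin": 0}
  ]
}}

```text
clock: 10.55
position: [0.6581, 0.2294, 0.2762]
ee_rot: [0.989, 0.147, -0.0, -0.0]
ft_force: [-0.8, 0.2, -0.0]
grip_width: 0.129
grasp_force: 97.3
```

```bash
python3 -c "
from st import *
st(); cv2.imwrite('pics/w8.png',viewer.camera('wrist'))"
```

```text
t 10.55 L 10.1 lat 1.9 gz 121.2 yaw 0.296 F [-0.8  0.2 -0. ] T [0.01 0.02 0.01] w 0.129 g 97.3
```

View pics/w8.png

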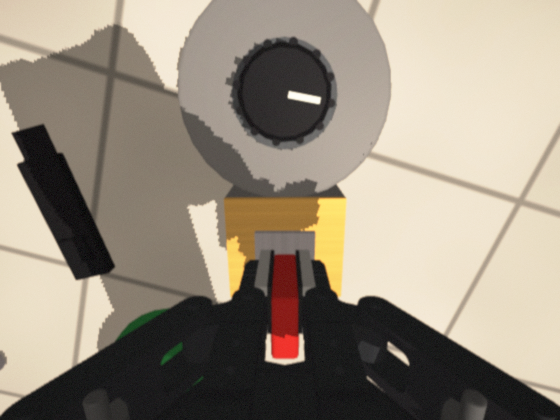

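The plate front at (285,232) hasn't moved in the hand. The slot is now hidden underneath, and the key is centred across the block (225–345), so I'll lower it gently.

>>> {"op": "arm_command", "data": {
  "plan": [
    {"dp": [0.3,0,3],"spin": 0},
    {"dp": [0,0,3],"spin": 0},
    {"dp": [0,0,2],"spin": 0},
    {"dp": [0,0,1],"spin": 0},
    {"dp": [0,0,0],"spin": 0}
  ]
}}

```text
clock: 11.1
position: [0.6586, 0.2294, 0.2674]
ee_rot: [0.989, 0.147, -0.0, 0.0]
ft_force: [0.2, 0.6, -0.1]
grip_width: 0.125
grasp_force: 97.3
```

```bash
python3 -c "
from st import *
st()"
```

```text
t 11.1 L 10.6 lat 1.7 gz 112.4 yaw 0.296 F [ 0.2  0.6 -0.1] T [-0.01 -0.03  0.04] w 0.125 g 97.3
```

>>> {"op": "arm_command", "data": {
  "plan": [
    {"dp": [0,0,2],"spin": 0},
    {"dp": [0,0,2],"spin": 0},
    {"dp": [0,0,1],"spin": 0},
    {"dp": [0,0,0],"spin": 0}
  ]
}}

```text
clock: 11.5
position: [0.6588, 0.2294, 0.2624]
ee_rot: [0.989, 0.147, -0.0, 0.0]
ft_force: [-0.8, -0.1, -0.4]
grip_width: 0.127
grasp_force: 97.3
```

>>> {"op": "arm_command", "data": {
  "plan": [
    {"dp": [0,0,2],"spin": 0},
    {"dp": [0,0,1],"spin": 0},
    {"dp": [0,0,1],"spin": 0},
    {"dp": [0,0,0],"spin": 0}
  ]
}}

```text
clock: 11.9
position: [0.6587, 0.2295, 0.2584]
ee_rot: [0.989, 0.147, 0.0, -0.0]
ft_force: [1.5, 1.1, 0.1]
grip_width: 0.127
grasp_force: 97.4
```

```bash
python3 -c "
from st import *
st()"
```

```text
t 11.9 L 10.7 lat 1.8 gz 103.4 yaw 0.296 F [1.5 1.1 0.1] T [ 0.14 -0.22 -0.  ] w 0.127 g 97.4
```

>>> {"op": "arm_command", "data": {
  "plan": [
    {"dp": [0,0,2],"spin": 0},
    {"dp": [0,0,2],"spin": 0},
    {"dp": [0,0,0],"spin": 0}
  ]
}}

```text
clock: 12.2
position: [0.6588, 0.2294, 0.2542]
ee_rot: [0.989, 0.147, -0.0, 0.0]
ft_force: [0.7, 1.0, 1.2]
grip_width: 0.126
grasp_force: 97.5
```

>>> {"op": "arm_command", "data": {
  "plan": [
    {"dp": [0,0,2],"spin": 0},
    {"dp": [0,0,2],"spin": 0},
    {"dp": [0,0,0],"spin": 0}
  ]
}}

```text
clock: 12.5
position: [0.6587, 0.2293, 0.2498]
ee_rot: [0.989, 0.147, -0.0, 0.0]
ft_force: [1.2, 0.8, -2.4]
grip_width: 0.122
grasp_force: 97.3
```

```bash
python3 -c "
from st import *
st()"
```

```text
t 12.5 L 10.7 lat 1.7 gz 94.8 yaw 0.296 F [ 1.2  0.8 -2.4] T [ 0.3  -0.49 -0.01] w 0.122 g 97.3
```

>>> {"op": "arm_command", "data": {
  "plan": [
    {"dp": [0,0,1.5],"spin": 0},
    {"dp": [0,0,1],"spin": 0},
    {"dp": [0,0,0],"spin": 0}
  ]
}}

```text
clock: 12.8
position: [0.6587, 0.2293, 0.2477]
ee_rot: [0.989, 0.147, -0.0, 0.0]
ft_force: [1.3, -0.7, -0.9]
grip_width: 0.125
grasp_force: 97.3
```

>>> {"op": "arm_command", "data": {
  "plan": [
    {"dp": [0,0,1],"spin": 0},
    {"dp": [0,0,1],"spin": 0},
    {"dp": [0,0,0],"spin": 0}
  ]
}}

```text
clock: 13.1
position: [0.6587, 0.2294, 0.2468]
ee_rot: [0.989, 0.147, 0.0, 0.0]
ft_force: [-3.1, -0.9, 7.4]
grip_width: 0.126
grasp_force: 98.4
```

```bash
python3 -c "
from st import *
st(); im=viewer.camera('wrist');cv2.imwrite('pics/w9.png',im); cv2.imwrite('pics/w9c.png',cv2.resize(im[150:390,180:400],None,fx=2.4,fy=2.4,interpolation=cv2.INTER_CUBIC))"
```

```text
t 13.1 L 10.7 lat 1.8 gz 91.8 yaw 0.296 F [-3.1 -0.9  7.4] T [-0.31  0.59 -0.05] w 0.126 g 98.4
```

View pics/w9c.png

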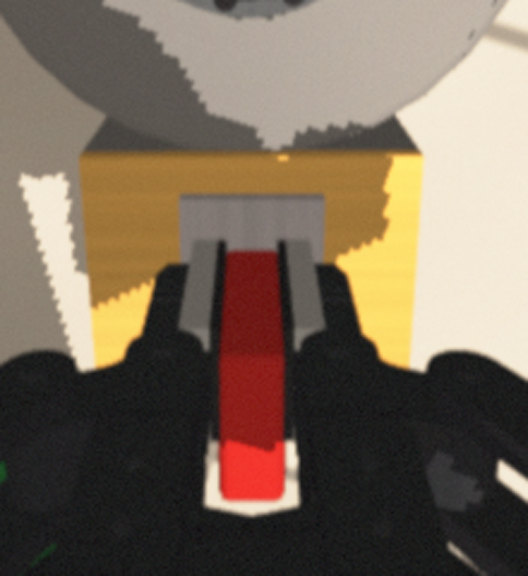

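The plate lies on the brass at the same height as the earlier flat contact (gz 91.8), and the handle hasn't moved in the pads (handle top at crop (252,500)). I'll press it home. Joint 7 hasn't enough travel left in this direction, so I'll then let go, turn the gripper half a turn, and grip the key again on its axis.

>>> {"op": "arm_command", "data": {
  "plan": [
    {"dp": [0,0,1.5],"spin": 0},
    {"dp": [0,0,1],"spin": 0},
    {"dp": [0,0,0],"spin": 0}
  ]
}}

```text
clock: 13.45
position: [0.6586, 0.2295, 0.2467]
ee_rot: [0.989, 0.147, 0.0, 0.0]
ft_force: [-11.4, -5.5, 24.3]
grip_width: 0.122
grasp_force: 100.8
```

>>> {"op": "arm_command", "data": {
  "plan": [
    {"dp": [0,0,-1.5],"spin": 0},
    {"dp": [0,0,-1.5],"spin": 0},
    {"dp": [0,0,0],"spin": 0}
  ]
}}

```text
clock: 13.75
position: [0.6587, 0.2294, 0.2468]
ee_rot: [0.989, 0.147, -0.0, 0.0]
ft_force: [-2.6, -1.3, 5.8]
grip_width: 0.127
grasp_force: 97.6
```

>>> {"op": "arm_command", "data": {
  "plan": [
    {"dp": [0,0,0],"spin": 0},
    {"dp": [0,0,0],"spin": 0},
    {"dp": [0,0,0],"spin": 0},
    {"dp": [0,0,0],"spin": 0},
    {"dp": [0,0,0],"spin": 0}
  ],
  "grip": -1
}}

```text
clock: 14.25
position: [0.6587, 0.2294, 0.2464]
ee_rot: [0.989, 0.147, -0.0, 0.0]
ft_force: [0.7, -0.2, 0.2]
grip_width: 0.956
grasp_force: 0.0
```

>>> {"op": "arm_command", "data": {
  "plan": [
    {"dp": [0,0,0],"spin": 0},
    {"dp": [0,0,-20],"spin": 0},
    {"dp": [0,0,-35],"spin": 0},
    {"dp": [-10.6,0,-25],"spin": 0},
    {"dp": [0,0,0],"spin": 0}
  ]
}}

```text
clock: 14.75
position: [0.6487, 0.227, 0.3312]
ee_rot: [0.989, 0.147, 0.003, -0.001]
ft_force: [0.4, 0.2, 0.9]
grip_width: 0.998
grasp_force: 0.0
```

```bash
python3 -c "
from st import *; from fit import fit
o=st(); im=viewer.camera('wrist');cv2.imwrite('pics/w10.png',im); c=cam('wrist',o)
u=np.array([np.cos(.297),np.sin(.297)]); v=np.array([-u[1],u[0]])
for z in (.084,.092):
  x,e=fit(im,c,[.649,.2246,.297,0.],fz=z,flean=None); print(z,e,(x[:2]-[.649,.2246])@np.c_[u,v]*1000,x[2],np.degrees(x[3]))
print(o['joint_pos'].round(2))
cv2.imwrite('pics/w10c.png',cv2.resize(im[150:400,150:420],None,fx=2.2,fy=2.2,interpolation=cv2.INTER_CUBIC))"
```

```text
t 14.75 L 0.4 lat 2.3 gz 176.2 yaw 0.296 F [0.4 0.2 0.9] T [-0.02  0.03  0.02] w 0.998 g 0.0
0.084 0.07604490391323648 [-0.87133073  0.46077496] 0.3046774699146421 -3.2074346744051176
0.092 0.1207073450419458 [2.18387232 0.70199465] 0.2721649696380013 -5.727034421722376
[-0.03  0.57 -0.54  1.35  0.29  1.3  -1.86]
```

View pics/w10c.png

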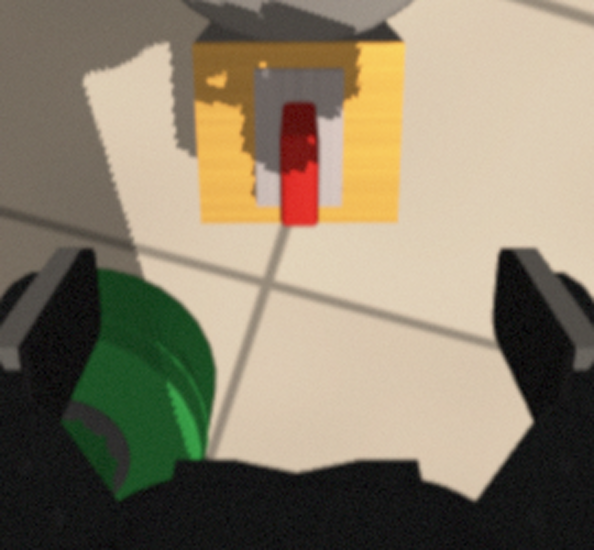

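The key stands upright in the hole: its plate spans crop (300,70)–(300,205) on the brass, and the red handle runs (300,105)–(300,225). Now I'll turn the open gripper half a turn above it.

>>> {"op": "arm_command", "data": {
  "plan": [
    {"dp": [0,0,0],"spin": -0.149},
    {"dp": [0,0,0],"spin": -0.149},
    {"dp": [0,0,0],"spin": -0.149},
    {"dp": [0,0,0],"spin": -0.149},
    {"dp": [0,0,0],"spin": -0.149}
  ]
}}

```text
clock: 15.3
position: [0.6486, 0.2262, 0.3252]
ee_rot: [0.866, 0.5, -0.001, -0.0]
ft_force: [-1.0, 0.0, -0.3]
grip_width: 1.0
grasp_force: 0.0
```

>>> {"op": "arm_command", "data": {
  "plan": [
    {"dp": [0,0,0],"spin": -0.149},
    {"dp": [0,0,0],"spin": -0.149},
    {"dp": [0,0,0],"spin": -0.149},
    {"dp": [0,0,0],"spin": -0.149},
    {"dp": [0,0,0],"spin": -0.149}
  ]
}}

```text
clock: 15.8
position: [0.6486, 0.2261, 0.3252]
ee_rot: [0.625, 0.781, -0.001, -0.0]
ft_force: [1.6, -0.4, -0.1]
grip_width: 0.998
grasp_force: 0.0
```

>>> {"op": "arm_command", "data": {
  "plan": [
    {"dp": [0,0,0],"spin": -0.149},
    {"dp": [0,0,0],"spin": -0.149},
    {"dp": [0,0,0],"spin": -0.149},
    {"dp": [0,0,0],"spin": -0.149},
    {"dp": [0,0,0],"spin": -0.149}
  ]
}}

```text
clock: 16.3
position: [0.6486, 0.2262, 0.3252]
ee_rot: [0.298, 0.955, -0.0, -0.001]
ft_force: [0.2, -0.0, -0.2]
grip_width: 0.999
grasp_force: 0.0
```

>>> {"op": "arm_command", "data": {
  "plan": [
    {"dp": [0,0,0],"spin": -0.149},
    {"dp": [0,0,0],"spin": -0.149},
    {"dp": [0,0,0],"spin": -0.149},
    {"dp": [0,0,0],"spin": -0.149},
    {"dp": [0,0,0],"spin": -0.149}
  ]
}}

```text
clock: 16.8
position: [0.6486, 0.2262, 0.3253]
ee_rot: [-0.07, 0.998, -0.0, -0.001]
ft_force: [-0.4, -0.9, 0.5]
grip_width: 0.995
grasp_force: 0.0
```

>>> {"op": "arm_command", "data": {
  "plan": [
    {"dp": [0,0,0],"spin": -0.149},
    {"dp": [0,0,0],"spin": -0.012},
    {"dp": [0,0,0],"spin": 0}
  ]
}}

```text
clock: 17.1
position: [0.6486, 0.2262, 0.3257]
ee_rot: [-0.145, 0.989, 0.0, -0.001]
ft_force: [0.1, 0.0, 0.3]
grip_width: 1.003
grasp_force: 0.0
```

Run:
```python
from st import *; from fit import fit,redmask
o=st(); im=viewer.camera('wrist');cv2.imwrite('pics/w11.png',im); c=cam('wrist',o); print(o['joint_pos'].round(2))
u=np.array([np.cos(.297),np.sin(.297)]); v=np.array([-u[1],u[0]])
for z in (.084,.092):
  x,e=fit(im,c,[.649,.2246,.297,0.],fz=z,flean=None); print(z,e,(x[:2]-[.649,.2246])@np.c_[u,v]*1000,x[2],np.degrees(x[3]))
h=cv2.cvtColor(im,cv2.COLOR_BGR2HSV); m=redmask(im); ys,xs=np.where(m); print('red',xs.min(),xs.max(),ys.min(),ys.max())
# plate (grey) component around red
p=((h[:,:,1]<60)&(h[:,:,2]>60)).astype(np.uint8)|m; n,l,st_,ce=cv2.connectedComponentsWithStats(p); k=l[ys[0],xs[0]]; print('plate+red',st_[k])
```

```text
t 17.1 L 0.1 lat 1.6 gz 170.7 yaw -2.85 F [0.1 0.  0.3] T [-0.02  0.04 -0.01] w 1.003 g 0.0
[ 0.27  0.77 -1.1   1.33  0.68  1.43  1.07]
0.084 0.06095580559099878 [2.70548839 0.2623571 ] 0.28704979410692066 1.5870940146980022
0.092 0.08882441555543152 [-0.23733629  0.26195136] 0.2983051318018864 4.171878119489297
red 275 293 197 256
plate+red [     0      0    560    378 156318]
```

>>> {"op": "arm_command", "data": {
  "plan": [
    {"dp": [-0.8,-1.2,25],"spin": -0.005},
    {"dp": [0,0,25],"spin": 0},
    {"dp": [0,0,20],"spin": 0},
    {"dp": [0,0,10],"spin": 0},
    {"dp": [0,0,0],"spin": 0}
  ]
}}

```text
clock: 17.65
position: [0.6495, 0.2252, 0.2451]
ee_rot: [-0.149, 0.989, -0.0, -0.001]
ft_force: [-0.4, 0.2, 0.5]
grip_width: 1.002
grasp_force: 0.0
```

>>> {"op": "arm_command", "data": {
  "plan": [
    {"dp": [0,0,0],"spin": 0},
    {"dp": [0,0,0],"spin": 0},
    {"dp": [0,0,0],"spin": 0},
    {"dp": [0,0,0],"spin": 0},
    {"dp": [0,0,0],"spin": 0}
  ],
  "grip": 1,
  "newtons": 60
}}

```text
clock: 18.15
position: [0.6498, 0.2254, 0.2469]
ee_rot: [-0.149, 0.989, -0.0, 0.0]
ft_force: [-0.1, -0.3, -0.6]
grip_width: 0.144
grasp_force: 5.1
```

>>> {"op": "arm_command", "data": {
  "plan": [
    {"dp": [0,0,0],"spin": 0},
    {"dp": [0,0,0],"spin": 0}
  ]
}}

```text
clock: 18.35
position: [0.6498, 0.2255, 0.2467]
ee_rot: [-0.15, 0.989, 0.0, 0.0]
ft_force: [0.5, -0.1, 1.2]
grip_width: 0.138
grasp_force: 59.2
```

Run:
```python
from st import *
o=st(); print(o['joint_pos'].round(2))
```

```text
t 18.35 L 1.0 lat 0.6 gz 91.7 yaw -2.841 F [ 0.5 -0.1  1.2] T [-0.04 -0.09 -0.08] w 0.138 g 59.2
[ 0.26  0.84 -1.05  1.4   0.73  1.31  1.05]
```

>>> {"op": "arm_command", "data": {
  "plan": [
    {"dp": [0,0,1],"spin": 0},
    {"dp": [0,0,1],"spin": 0},
    {"dp": [0,0,0],"spin": 0}
  ],
  "newtons": 90
}}

```text
clock: 18.65
position: [0.6497, 0.2256, 0.2466]
ee_rot: [-0.149, 0.989, -0.0, 0.0]
ft_force: [-6.9, -3.7, 15.4]
grip_width: 0.129
grasp_force: 90.8
```

Run:
```python
from st import *
st()
```

```text
t 18.65 L 0.9 lat 0.8 gz 91.6 yaw -2.842 F [-6.9 -3.7 15.4] T [-0.93  1.23 -0.05] w 0.129 g 90.8
```

The contact is stiff, so the key is seated. Now I'll start the clockwise turn.

>>> {"op": "arm_command", "data": {
  "plan": [
    {"dp": [0,0,0],"spin": 0.08},
    {"dp": [0,0,0],"spin": 0.08},
    {"dp": [0,0,0],"spin": 0.08},
    {"dp": [0,0,0],"spin": 0}
  ]
}}

```text
clock: 19.05
position: [0.6497, 0.2258, 0.2466]
ee_rot: [-0.029, 1.0, -0.0, 0.001]
ft_force: [-4.7, -2.1, 14.3]
grip_width: 0.128
grasp_force: 90.3
```

Run:
```python
from st import *
st()
```

```text
t 19.05 L 1.0 lat 1.0 gz 91.6 yaw -3.084 F [-4.7 -2.1 14.3] T [-0.79  1.   -0.08] w 0.128 g 90.3
```

>>> {"op": "arm_command", "data": {
  "plan": [
    {"dp": [0,0,0],"spin": 0.12},
    {"dp": [0,0,0],"spin": 0.12},
    {"dp": [0,0,0],"spin": 0.12},
    {"dp": [0,0,0],"spin": 0.12},
    {"dp": [0,0,0],"spin": 0}
  ]
}}

```text
clock: 19.55
position: [0.6494, 0.2258, 0.2466]
ee_rot: [0.21, 0.978, -0.0, 0.0]
ft_force: [-6.9, -2.6, 14.2]
grip_width: 0.127
grasp_force: 90.5
```

Run:
```python
from st import *
o=st(); print(o['joint_pos'].round(2))
```

```text
t 19.55 L 0.8 lat 1.0 gz 91.6 yaw 2.718 F [-6.9 -2.6 14.2] T [-0.96  1.45 -0.11] w 0.127 g 90.5
[ 0.2   0.78 -0.93  1.41  0.64  1.27  0.37]
```

>>> {"op": "arm_command", "data": {
  "plan": [
    {"dp": [0,0,0],"spin": 0.12},
    {"dp": [0,0,0],"spin": 0.12},
    {"dp": [0,0,0],"spin": 0.12},
    {"dp": [0,0,0],"spin": 0.12},
    {"dp": [0,0,0],"spin": 0}
  ]
}}

```text
clock: 20.05
position: [0.6494, 0.2258, 0.2465]
ee_rot: [0.437, 0.9, -0.0, 0.0]
ft_force: [-7.2, -3.5, 14.7]
grip_width: 0.131
grasp_force: 90.5
```

Run:
```python
from st import *
o=st(); print(o['joint_pos'].round(2))
```

```text
t 20.05 L 0.7 lat 1.0 gz 91.5 yaw 2.238 F [-7.2 -3.5 14.7] T [-1.    1.5  -0.04] w 0.131 g 90.5
[ 0.16  0.75 -0.85  1.41  0.57  1.24 -0.07]
```

>>> {"op": "arm_command", "data": {
  "plan": [
    {"dp": [0,0,0],"spin": 0.1},
    {"dp": [0,0,0],"spin": 0.1},
    {"dp": [0,0,0],"spin": 0.08},
    {"dp": [0,0,0],"spin": 0}
  ]
}}

```text
clock: 20.45
position: [0.6493, 0.2257, 0.2465]
ee_rot: [0.557, 0.83, -0.0, 0.0]
ft_force: [-8.0, -3.9, 17.0]
grip_width: 0.128
grasp_force: 90.6
```

Run:
```python
from st import *
o=st()
```

```text
t 20.45 L 0.6 lat 0.9 gz 91.5 yaw 1.959 F [-8.  -3.9 17. ] T [-1.26  1.88 -0.04] w 0.128 g 90.6
```

>>> {"op": "arm_command", "data": {
  "plan": [
    {"dp": [0,0,0],"spin": 0.05},
    {"dp": [0,0,0],"spin": 0.05},
    {"dp": [0,0,0],"spin": 0}
  ]
}}

```text
clock: 20.75
position: [0.6493, 0.2256, 0.2465]
ee_rot: [0.598, 0.802, -0.0, 0.0]
ft_force: [-7.7, -3.7, 16.6]
grip_width: 0.125
grasp_force: 90.7
```

Run:
```python
from st import *
from fit import redmask
o=st(); im=viewer.camera('wrist'); m=redmask(im); ys,xs=np.where(m); print(cv2.minAreaRect(np.c_[xs,ys].astype(np.float32)))
```

```text
t 20.75 L 0.6 lat 0.9 gz 91.5 yaw 1.86 F [-7.7 -3.7 16.6] T [-1.31  1.95  0.1 ] w 0.125 g 90.7
((284.5, 286.0), (102.0, 31.0), 90.0)
```

>>> {"op": "arm_command", "data": {
  "plan": [
    {"dp": [0,0,0],"spin": 0.04},
    {"dp": [0,0,0],"spin": 0},
    {"dp": [0,0,0],"spin": 0}
  ]
}}

```text
clock: 21.1
position: [0.6493, 0.2256, 0.2465]
ee_rot: [0.613, 0.79, -0.001, 0.0]
ft_force: [-7.4, -4.2, 16.8]
grip_width: 0.132
grasp_force: 90.7
```

Run:
```python
from st import *
o=st()
```

```text
t 21.1 L 0.6 lat 0.9 gz 91.5 yaw 1.822 F [-7.4 -4.2 16.8] T [-1.32  2.02  0.03] w 0.132 g 90.7
```

>>> {"op": "arm_command", "data": {
  "plan": [
    {"dp": [0,0,0],"spin": 0.04},
    {"dp": [0,0,0],"spin": 0},
    {"dp": [0,0,0],"spin": 0}
  ]
}}

```text
clock: 21.4
position: [0.6493, 0.2256, 0.2465]
ee_rot: [0.629, 0.778, -0.001, 0.0]
ft_force: [-8.4, -4.8, 16.6]
grip_width: 0.132
grasp_force: 90.7
```

Run:
```python
from st import *
from fit import redmask
o=st(); im=viewer.camera('wrist'); m=redmask(im); ys,xs=np.where(m); print(cv2.minAreaRect(np.c_[xs,ys].astype(np.float32)))
```

```text
t 21.4 L 0.6 lat 0.8 gz 91.5 yaw 1.782 F [-8.4 -4.8 16.6] T [-1.31  2.08  0.18] w 0.132 g 90.7
((284.5, 286.0), (104.0, 31.0), 90.0)
```

Run:
```python
from st import *
T=[]
for i in range(6):
    im=viewer.camera('wrist'); T.append(manip.get_obs()['torque'][2])
print(np.round(T,2),np.mean(T))
# plate orientation near pads: plate in view (grey rows ahead of handle); compare edges
h=cv2.cvtColor(im,cv2.COLOR_BGR2HSV); cv2.imwrite('pics/w12.png',im)
for r in (236,240,244,248):
    k=np.where((h[r,220:350,1]<60)&(h[r,220:350,2]>50))[0]+220; print(r,k.min() if len(k) else None,k.max() if len(k) else None)
```

```text
[0.15 0.19 0.17 0.14 0.14 0.14] 0.1555362243797657
236 255 349
240 256 349
244 256 349
248 256 349
```

>>> {"op": "arm_command", "data": {
  "plan": [
    {"dp": [0,0,0],"spin": 0.03},
    {"dp": [0,0,0],"spin": 0.03},
    {"dp": [0,0,0],"spin": 0}
  ]
}}

```text
clock: 22.05
position: [0.6492, 0.2257, 0.2465]
ee_rot: [0.652, 0.758, -0.001, 0.0]
ft_force: [-8.4, -4.1, 17.7]
grip_width: 0.126
grasp_force: 90.8
```

Run:
```python
from st import *
T=[]
for i in range(6):
    im=viewer.camera('wrist'); T.append(manip.get_obs()['torque'][2])
print(np.round(T,2),np.mean(T)); st()
h=cv2.cvtColor(im,cv2.COLOR_BGR2HSV); cv2.imwrite('pics/w13.png',im)
for r in (228,232,236,240,244,248):
    k=np.where((h[r,220:350,1]<60)&(h[r,220:350,2]>50))[0]+220; print(r,k.min() if len(k) else None,k.max() if len(k) else None)
```

```text
[0.55 0.56 0.57 0.54 0.54 0.62] 0.5627169879066752
t 22.35 L 0.5 lat 0.9 gz 91.5 yaw 1.723 F [-8.2 -4.3 16.9] T [-1.41  2.1   0.62] w 0.131 g 90.8
228 254 349
232 254 349
236 255 349
240 255 349
244 256 349
248 255 349
```

The torque jumped from 0.16 to 0.56 N m over the last 0.06 rad, so the lock is at its stop. The key is still gripped at 90 N and pressed down flush, so I'll hand in.

```bash
python3 -c "
from workcell import manip
print(manip.hand_in())"
```

```text
the job is handed in; nothing more can be done
None
```

The red gate key is righted, pushed flush into the grey loader's keyhole and turned clockwise to its stop, and I handed in with it still gripped; I went over the picture limit, viewing 11 instead of 10.

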